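# Fit the filter cap on the air-sampling head and hold it home for the leak check

## Robot

A 6-joint arm with a two-finger parallel gripper is mounted at the origin on the work surface. World frame = base frame: x ahead of the robot, y to its left, z up, the work surface at z = 0. Lengths are in mm, angles in rad, forces in N, time in s.
With the tool pointing down it reaches from about 275 to 750 mm from the base axis. Payload 10.2 kg.
Tool frame: the origin (TCP) lies at the very end of the fingers, on their centre line; the grasp point (between the pads) lies 19 mm behind it; z points along the fingers, y is the line along which they close (so a half turn about z gives the same grasp; the last joint's range is limited). The gripper opens to 85 mm and grips with 20 to 120 N. Pads are 22 mm wide; open, the fingers measure 114 mm over their backs; the gripper's body (76 mm by 85 mm) begins 54 mm behind the grasp point. The pads swing forward as they close: fully open they stand 13 mm farther back than shut.
Start: joints at [-0.223, 0.313, 1.498, -0, 1.331, -0.223], TCP at [525.006, -0.013, 231.294] pointing down, gripper open.
Joint ranges: [-2.94, 2.94], [-0.97, 2.17], [0.19, 2.56], [-1.23, 4.37], [0.02, 3.11], [-2.88, 2.88]. Speed limits (rad/s): [2.39, 2.39, 3.01, 3.14, 3.14, 3.14].

## Interface

Orientations are given as a unit quaternion [w, x, y, z].
In Python, from rig import * gives the robot as it stands. The module is installed in compiled form; this text tells all that it offers.
- The arm moves only by the shell command python3 -m crank 'ROWS' [FORCE]. ROWS is JSON, a list that holds one entry, the list of rows, each a list of 7 numbers: the shift along the tool's x, y, z in units of 25 mm (1.0 is 25 mm), then the turn, a rotation vector about the tool's x, y, z in units of 8 degrees (1.0 is 8 degrees), then the finger opening in mm, from 0 to 85.4. A call has exactly 8 rows; each row shifts and turns the commanded pose from where the row before left it, along the tool's axes as they then stand; what a row does not reach is not made up. A row lasts 1/10 s, in which the tool goes at most 50 mm and 8.59 degrees, less where a joint would pass 70% of its speed; a pose out of reach is approached as far as the arm can. A call is refused whole if a number of a shift passes 1 or a number of a turn 1, either way. A call with a gripper value outside its range is refused whole. The fingers move at their own pace and stop on an object; FORCE is the grip in N (left out, the last holds). Time passes only in rows, so rows that do not move let the fingers close, or fill a call up. It gives the time, the measured TCP pose, the force, the opening and the grip force at its end, in the units of the state.
- sense(): the state, without advancing time (a new reading comes with each control period).
- capture(name): name is "scene" or "side" or "wrist"; returns the picture (480x640x3 uint8, blue, green, red); there is no depth.
- camera_model(name): a dict with "fx", "fy", "cx", "cy" (pixels), "world_from_camera" (4x4, takes a point from camera to world coordinates); the wrist camera has in their place "T_tool_cam" (4x4, takes a point from camera to tool coordinates, whose origin is the TCP and whose axes are the flange's). Camera axes: x right, y up, looking along -z (the intrinsics and any distortion apply to the point x, -y, -z); pixel columns grow to the right and rows downward; lengths in mm; the calibration is good to about 2 mm. A picture is of the moment at which its call begins: read the wrist's pose just before it. camera_model takes no time and is no camera call.
- finish_job(): hands the job in; it is judged then, once.
The state is a dict: "time_s": time; "joints": joint angles; "dq": joint speeds; "tau": joint torques, N m; "eef_pos": TCP position; "ee_rot": TCP orientation; "force": force on the tool from outside, world axes, zero at the start; "wrist_torque": the same for the moment, N m; "grip_width": opening from 0.0 (shut) to 1.0 (fully open); "grip_force": force on a finger pad.
Only numpy, scipy, OpenCV 4.12 (cv2) and the standard library are available. Lean on these libraries where they do the work, as an engineer would, in place of code of your own. Each camera call takes 0.05 s, during which the arm holds its last target. There are 200 camera calls.

## Task

Pick up the blue knurled filter cap and put it over the spigot of the air-sampling head; turn it until the keyways hidden inside it drop over the pins, then push it fully home against the sprung seal. Finish while still holding the cap pushed home with the gripper: do not let go, because the spring lifts it again. Do not knock the specimen jar, the culture dish or the tube rack out of place.

Things in the scene. Friction and masses are not known exactly. Their poses are not given: they have to be found in the camera images.
- cap: Loose blue knurled cap, closed top with a white filter disc, 63 mm in diameter, 36 mm tall, 0.08 to 0.17 kg, upright on the bench. Origin: centre of its open underside, z up. Grip it across its diameter from above.
- lip (a point): The cap's hidden lip, the point on its axis 16 mm above its underside, where the lip ends (from there down: 47 mm bore cut by four keyways 9 mm wide, 90 degrees apart; above: 57 mm bore up to the 5 mm thick top). Where the keyways lie around the cap is not known nor told by its axes; at most an eighth of a turn one way or the other, or a quarter turn one way, finds them.
- head: Air-sampling head fixed to the bench: grey round foot 96 mm in diameter, 12 mm high; aluminium body 76 mm in diameter up to its flat shoulder; on it a steel spigot with four brass pins and a red sprung seal. Origin: centre of the foot's underside, z up.
- shoulder (a point): Centre of the head's shoulder, 50 mm above the head's origin. The cap is home when its underside rests here. The spigot above it is 44 mm in diameter and 26 mm high, its top 5 mm tapering to 34 mm.
- pins (a point): Point on the spigot's axis level with the tops of the pins, 64 mm above the head's origin. Four pins 90 degrees apart, 6 mm wide, 5 mm high, stand 4.5 mm out of the spigot. A cap out of line rests here on the pins; in line (within about 3 degrees) it goes 14 mm farther down to the shoulder, the last 6 mm against the seal.
- seal (a joint): Red spring-loaded seal disc, 28 mm in diameter, on top of the spigot; its top stands 87 mm above the head's origin when free. The joint value is its downward travel in m: 0 free, about 0.006 with the cap home. Spring 1500 N/m, about 9 N with the cap home; let go, the cap rises about 5 mm.
- jar: Specimen jar with a green lid, 48 mm in diameter, 75 mm tall, loose; origin at the centre of its underside. Leave alone.
- dish: Closed clear culture dish, 60 mm in diameter, 15 mm tall, loose; origin at the centre of its underside. Leave alone.
- rack: White tube rack with four blue-capped sample tubes, 160 mm (x) by 50 mm (y), 103 mm tall, loose; origin at the centre of its underside. Leave alone.
Things that resemble listed ones, but are neither listed nor needed, are in the scene too. Of the things that look like the cap, the largest one is meant.

How it is judged (in metres and radians):
On the way, in this order (a step that is already met when the one before it is completed fails the run):
1. the cap is lifted off the bench (height (world z) of cap above 0.03 m and contact force between the fingers and cap above 1 N), for 0.2 s.
2. the keyways have dropped over the pins: underside at least 4 mm below the pin tops, centred within 3 mm (z of cap in the frame of head below 0.06 m and horizontal distance between cap and head below 0.003 m), for 0.1 s.
At the end, for the whole second after the job is handed in: The cap is held by the fingers (contact over 1.5 N) pushed home: underside within 2.5 mm of the shoulder, centred within 3 mm, upright within about 4.5 degrees, the seal pressed at least 3.5 mm, the cap at rest, through the last second (z of cap in the frame of head below 0.0525 m and horizontal distance between cap and head below 0.003 m and angle between cap's own z axis and vertical below 0.08 rad and value of joint seal above 0.0035 m and contact force between the fingers and cap above 1.5 N and linear speed of cap below 0.02 m/s); the arm keeps its last pose, push and grip.
It fails at once if the specimen jar is knocked out of its place (15 mm) (distance of jar from where it was at the start of the episode above 0.015 m).
It fails at once if the culture dish is knocked out of its place (15 mm) (distance of dish from where it was at the start of the episode above 0.015 m).
It fails at once if the tube rack is knocked out of its place (15 mm) (distance of rack from where it was at the start of the episode above 0.015 m).
It also fails if it takes over 54 s, if anything falls off the work surface, if the arm or the gripper's body presses on something with over 40 N, if the wrist force passes 120 N, or if a joint passes its speed limit or range.

## Working session

There is one attempt and no reset: what is moved stays moved. The work goes in short steps, Python scripts to look and compute and a shell command to move; the robot and the scene stay as the last step left them, time stands still between calls to the robot, and variables do not carry over. Pictures are saved under pics/ and viewed, at most 10 in all, crops included, and the job is handed in when it is done.

```bash
mkdir -p pics; python3 - <<'E'
from rig import *
import cv2
s=sense();print(s)
for n in("scene","side","wrist"):
    cv2.imwrite(f"pics/{n}0.png",capture(n));print(n,camera_model(n))
E
```

```text
{'time_s': 0.0, 'joints': array([-2.23391009e-01,  3.13422404e-01,  1.49841446e+00, -1.96191978e-05,
        1.33101294e+00, -2.23399049e-01]), 'dq': array([-7.18238126e-05, -2.58875463e-04, -1.42639911e-03,  6.20432896e-04,
        1.03203012e-03, -1.07792665e-03]), 'tau': array([-5.78409599e-04, -4.12261176e+01, -2.59742296e+01, -3.58453699e-04,
        4.11797926e-03, -1.23038126e-05]), 'eef_pos': array([5.24746495e+02, 4.51571154e-02, 2.30757716e+02]), 'ee_rot': array([-5.26815523e-04,  7.07102147e-01,  7.07111136e-01, -3.43017945e-04]), 'force': array([0.46590513, 0.51257939, 0.18303833]), 'wrist_torque': array([ 0.02597836, -0.02201144, -0.04031045]), 'grip_force': 0.0, 'grip_width': 1.003597034192134}
scene {'fx': 438.10971268910737, 'fy': 438.10971268910737, 'cx': 314.2212856423614, 'cy': 239.90414880480208, 'world_from_camera': array([[ 8.60480966e-01, -3.73272929e-01,  3.46756149e-01,
         9.01141801e+02],
       [ 5.09450161e-01,  6.38070745e-01, -5.77344141e-01,
        -4.38345584e+02],
       [-5.74801586e-03,  6.73448620e-01,  7.39211686e-01,
         7.77161452e+0
[... 324 characters left out ...]
e-01, -6.34833523e-01,  7.52194364e-01,
         8.75999772e+02],
       [-8.98435982e-03,  7.65214471e-01,  6.43712743e-01,
         7.33511574e+02],
       [ 0.00000000e+00,  0.00000000e+00,  0.00000000e+00,
         1.00000000e+00]])}
wrist {'fx': 364.062237797573, 'fy': 364.062237797573, 'cx': 317.44451958943955, 'cy': 240.06839002595672, 'T_tool_cam': array([[ 4.14375027e-04,  9.44794077e-01,  3.27664432e-01,
         8.38405843e+01],
       [ 9.99999681e-01, -6.15405277e-04,  5.09839793e-04,
         2.61857276e-02],
       [ 6.83340037e-04,  3.27664116e-01, -9.44794030e-01,
        -1.42782678e+02],
       [ 0.00000000e+00,  0.00000000e+00,  0.00000000e+00,
         1.00000000e+00]])}
```

View pics/scene0.png

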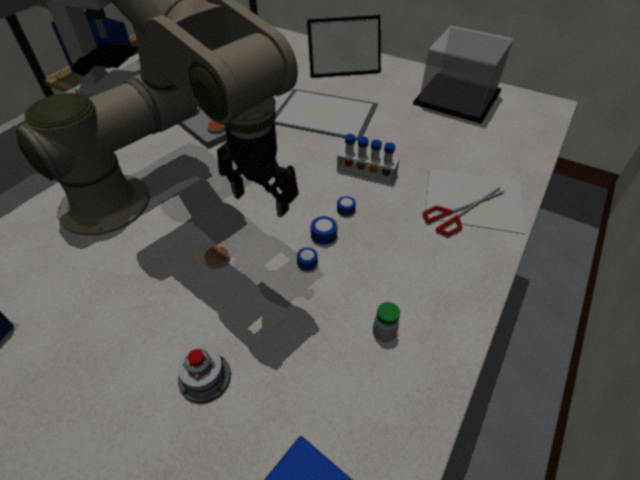

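View pics/side0.png

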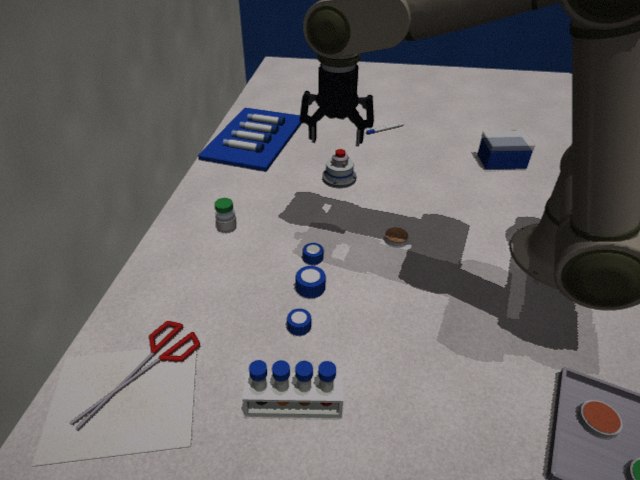

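The scene view shows the large cap at (324,228) between two smaller ones, the head at (203,372), the jar at (387,320), the dish at (216,256) and the rack at (367,165). In the side view the cap is at (311,280), the head at (340,165) and the dish at (397,236). I'll enlarge both.

```bash
cat > h.py <<'E'
import numpy as np
from rig import *
from scipy.spatial.transform import Rotation as R
def ray(n,u,v,s=None):
    m=camera_model(n)
    if n=="wrist":
        w,x,y,z=s["ee_rot"];T=np.eye(4);T[:3,:3]=R.from_quat([x,y,z,w]).as_matrix();T[:3,3]=s["eef_pos"];T=T@m["T_tool_cam"]
    else:T=m["world_from_camera"]
    d=T[:3,:3]@np.array([(u-m["cx"])/m["fx"],-(v-m["cy"])/m["fy"],-1]);return T[:3,3],d/np.linalg.norm(d)
def tri(*rs):
    A=sum(np.eye(3)-np.outer(d,d) for o,d in rs);b=sum((np.eye(3)-np.outer(d,d))@o for o,d in rs)
    p=np.linalg.solve(A,b);return p.round(1),[round(float(np.linalg.norm(np.cross(p-o,d))),1) for o,d in rs]
def atz(r,z):o,d=r;return (o+d*(z-o[2])/d[2]).round(1)
E
python3 - <<'E'
import cv2,numpy as np
a=cv2.imread("pics/scene0.png");b=cv2.imread("pics/side0.png")
c=lambda i,u,v:cv2.resize(i[v:v+60,u:u+80],(400,300),interpolation=cv2.INTER_CUBIC)
cv2.imwrite("pics/crop.png",np.vstack([np.hstack([c(a,284,200),c(a,164,340)]),np.hstack([c(b,271,250),c(b,300,135)])]))
E
```

```text
(no output)
```

View pics/crop.png

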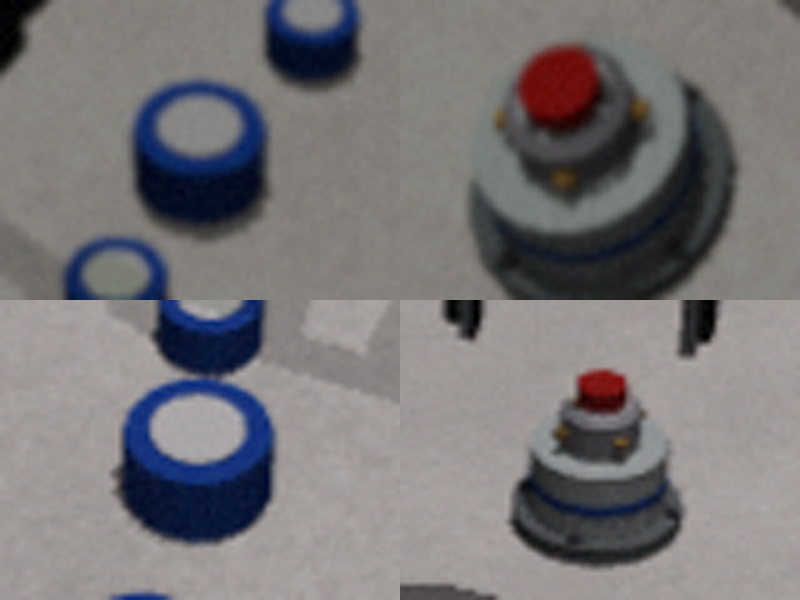

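Cap's disc centre is at scene (324.2,225.2) and side (310.6,275.6). The seal top is at scene (196,356) and side (340.4,151.2), the shoulder at scene (200,367.4) and side (339.6,163.4).

```bash
python3 - <<'E'
from h import *
for k,a,b in [("cap",(324.2,225.2),(310.6,275.6)),("seal",(196,356),(340.4,151.2)),("shoulder",(200,367.4),(339.6,163.4)),("jar",(388,309),(224,204)),("dish",(216,255),(397,236)),("rack",(350,139),(327,367)),("smallA",(346,201),(299,317)),("smallB",(307,255),(313,249))]:
    print(k,tri(ray("scene",*a),ray("side",*b)))
E
```

```text
cap (array([548.2, 191.9,  36.7]), [2.0, 2.0])
seal (array([ 538.5, -234.7,   87.3]), [1.1, 1.1])
shoulder (array([ 539.2, -236.5,   48.3]), [0.9, 0.9])
jar (array([781.5,  28.5,  74.2]), [0.9, 0.9])
dish (array([372.1,   4.5,  13.1]), [0.2, 0.2])
rack (array([479. , 448. , 100.4]), [2.4, 2.4])
smallA (array([551.5, 298.6,  30.3]), [0.9, 0.9])
smallB (array([557.7,  99.2,  27.7]), [1.2, 1.2])
```

```bash
python3 -m crank '[[[0.96,0.117,0.4,0,0,0,85],[0.96,0.117,0.4,0,0,0,85],[0.96,0.117,0.4,0,0,0,85],[0.96,0.117,0.4,0,0,0,85],[0.96,0.117,0.4,0,0,0,85],[0.96,0.117,0.4,0,0,0,85],[0.96,0.117,0.4,0,0,0,85],[0.96,0.117,0.4,0,0,0,85]]]' 40; python3 - <<'E'
from h import *
import cv2
s=sense();im=capture("wrist");print(s["eef_pos"],s["ee_rot"],s["time_s"]);cv2.imwrite("pics/w1.png",im)
for p in [(548,192,36.5)]:
    m=camera_model("wrist");w,x,y,z=s["ee_rot"];T=np.eye(4);T[:3,:3]=R.from_quat([x,y,z,w]).as_matrix();T[:3,3]=s["eef_pos"];c=np.linalg.inv(T@m["T_tool_cam"])@[*p,1];print(m["cx"]-m["fx"]*c[0]/c[2],m["cy"]+m["fy"]*c[1]/c[2])
E
```

```text
time_s: 0.95
eef_pos: [548.3, 193.0, 150.6]
ee_rot: [-0.0, 0.707, 0.707, -0.0]
force: [0.6, 0.4, 0.8]
grip_width: 0.995
grip_force: 0.0
[548.29101845 192.97688657 150.59240943] [-1.54894471e-04  7.07092922e-01  7.07120576e-01 -2.55687956e-04] 0.95
317.298330056895 234.61815535684713
```

View pics/w1.png

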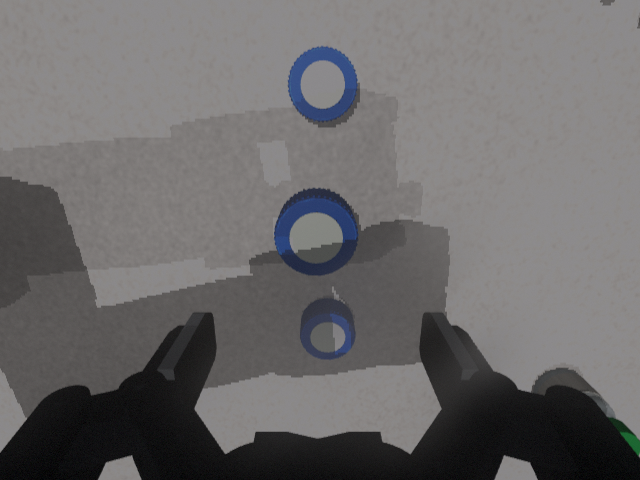

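The wrist view shows the cap's disc at (316.4,237.8), with the small caps at (323,85) and (328,337).

```bash
python3 - <<'E'
from h import *
s=sense();r=ray("wrist",316.4,237.8,s);print(atz(r,36));print(tri(r,ray("scene",324.2,225.2),ray("side",310.6,275.6)),s["eef_pos"])
E
```

```text
[546.3 192.9  36. ]
(array([547.5, 192.5,  36.4]), [1.2, 2.5, 1.8]) [547.54105813 195.81273462 148.86109052]
```

```bash
python3 -m crank '[[[0,0,0,0,0,0,85],[0,0,0,0,0,0,85],[0,0,0,0,0,0,85],[0,0,0,0,0,0,85],[0,0,0,0,0,0,85],[0,0,0,0,0,0,85],[0,0,0,0,0,0,85],[0,0,0,0,0,0,85]]]' ; python3 - <<'E'
from h import *
import cv2
s=sense();im=capture("wrist");print(s["eef_pos"],sense()["eef_pos"])
hsv=cv2.cvtColor(im,cv2.COLOR_BGR2HSV);m=cv2.inRange(hsv,(105,130,30),(125,255,255))
cs,h=cv2.findContours(m,cv2.RETR_CCOMP,cv2.CHAIN_APPROX_NONE)
for c,hh in zip(cs,h[0]):
    if len(c)>60:
        e=cv2.fitEllipse(c);print(e,hh[3]>=0, atz(ray("wrist",*e[0],s),36) )
cv2.imwrite("pics/w2.png",im)
E
```

```text
time_s: 1.8
eef_pos: [548.4, 191.9, 151.3]
ee_rot: [0.0, 0.707, 0.707, 0.0]
force: [-0.2, 0.5, -0.2]
grip_width: 0.998
grip_force: 0.0
[548.43283203 191.93667143 151.33665778] [548.4023938  191.97102584 151.31042941]
((314.0425720214844, 228.09144592285156), (62.127079010009766, 76.4781723022461), 79.5382080078125) False [545.8 195.7  36. ]
((321.882080078125, 81.93231201171875), (66.8692855834961, 72.43317413330078), 1.6226927042007446) False [551.2 295.4  36. ]
((321.9615478515625, 82.63806915283203), (46.218772888183594, 51.15583038330078), 0.22388146817684174) True [551.2 295.   36. ]
```

```bash
python3 - <<'E'
import cv2
a=cv2.imread("pics/w2.png")[180:285,247:387];cv2.imwrite("pics/w2c.png",cv2.resize(a,None,fx=5,fy=5,interpolation=cv2.INTER_CUBIC))
E
```

```text
(no output)
```

View pics/w2c.png

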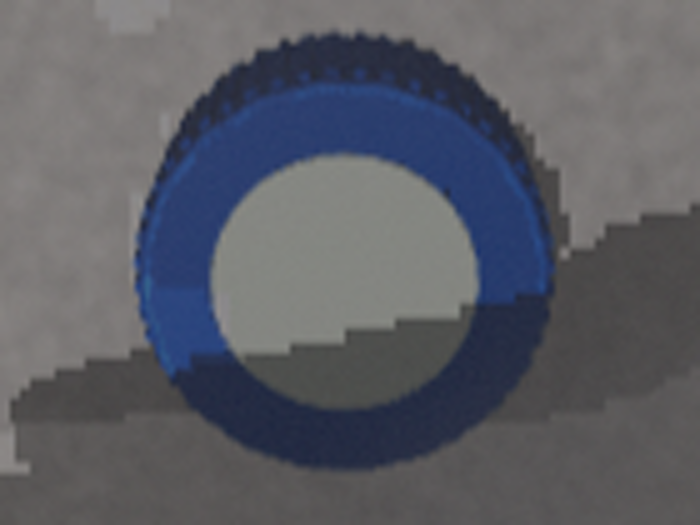

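The disc spans crop x 211–479 and y 153–411, so its centre is at pixel (315.6,236).

```bash
python3 - <<'E'
from h import *
s=sense();r=ray("wrist",315.6,236,s);print(atz(r,36));print(tri(r,ray("scene",324.2,225.2),ray("side",310.6,275.6)),s["eef_pos"])
E
```

```text
[546.9 189.5  36. ]
(array([547.8, 191. ,  36.9]), [1.5, 2.7, 1.5]) [548.4023938  191.97102584 151.31042941]
```

```bash
python3 -m crank '[[[-0.06,-0.036,0.73,0,0,0,85],[0,0,0.83,0,0,0,85],[0,0,0.9,0,0,0,85],[0,0,0.9,0,0,0,85],[0,0,0.9,0,0,0,85],[0,0,0.8,0,0,0,85],[0,0,0.5,0,0,0,85],[0,0,0.29,0,0,0,85]]]'
python3 -m crank '[[[0,0,0,0,0,0,85],[0,0,0,0,0,0,75],[0,0,0,0,0,0,65],[0,0,0,0,0,0,55],[0,0,0,0,0,0,50],[0,0,0,0,0,0,50],[0,0,0,0,0,0,50],[0,0,0,0,0,0,50]]]' 60
```

```text
time_s: 2.65
eef_pos: [547.3, 190.5, 4.2]
ee_rot: [-0.0, 0.707, 0.707, -0.0]
force: [0.5, -0.1, 0.2]
grip_width: 0.997
grip_force: 0.0
time_s: 3.45
eef_pos: [548.1, 190.6, 6.5]
ee_rot: [0.001, 0.707, 0.707, 0.001]
force: [-1.0, -1.5, 7.3]
grip_width: 0.704
grip_force: 65.3
```

```bash
python3 -m crank '[[[0,0,-0.3,0,0,0,50],[0,0,-0.6,0,0,0,50],[0,0,-1,0,0,0,50],[0,0,-1,0,0,0,50],[0,0,-1,0,0,0,50],[-0.5,0,-1,0,0,0,50],[-0.8,0,-1,0,0,0,50],[-1,-0.1,-1,0,0,0,50]]]'
python3 -m crank '[[[-1,-0.05,-0.98,0,0,0,50],[-1,-0.05,0,0,0,0,50],[-1,-0.05,0,0,0,0,50],[-1,-0.05,0,0,0,0,50],[-1,-0.05,0,0,0,0,50],[-1,-0.05,0,0,0,0,50],[-1,0,0,0,0,0,50],[-1,0,0,0,0,0,50]]]'
python3 -m crank '[[[-1,0,0,0,0,0,50],[-1,0,0,0,0,0,50],[-1,0,0,0,0,0,50],[-1,0,0,0,0,0,50],[-1,0,0,0,0,0,50],[-0.9,0,0,0,0,0,50],[-0.5,0,0,0,0,0,50],[-0.3,0,0,0,0,0,50]]]'
```

```text
time_s: 4.25
eef_pos: [544.8, 132.8, 179.8]
ee_rot: [0.0, 0.707, 0.708, 0.001]
force: [0.3, -0.9, -1.6]
grip_width: 0.701
grip_force: 65.1
time_s: 5.05
eef_pos: [537.3, -68.0, 203.3]
ee_rot: [0.001, 0.707, 0.707, 0.0]
force: [-0.1, 1.0, -2.6]
grip_width: 0.708
grip_force: 65.2
time_s: 5.85
eef_pos: [537.4, -235.2, 202.7]
ee_rot: [0.0, 0.707, 0.707, 0.0]
force: [-0.7, 0.1, -1.9]
grip_width: 0.701
grip_force: 65.2
```

```bash
python3 -m crank '[[[0,0,0,0,0,0,50],[0,0,0,0,0,0,50],[0,0,0,0,0,0,50],[0,0,0,0,0,0,50],[0,0,0,0,0,0,50],[0,0,0,0,0,0,50],[0,0,0,0,0,0,50],[0,0,0,0,0,0,50]]]' ; python3 - <<'E'
from h import *
import cv2
s=sense();im=capture("wrist");print(s["eef_pos"])
hsv=cv2.cvtColor(im,cv2.COLOR_BGR2HSV);m=cv2.inRange(hsv,(0,120,60),(8,255,255))|cv2.inRange(hsv,(172,120,60),(180,255,255))
for c in cv2.findContours(m,0,cv2.CHAIN_APPROX_NONE)[0]:
    if len(c)>40:
        e=cv2.fitEllipse(c);print(e,cv2.boundingRect(c),atz(ray("wrist",*e[0],s),87) )
cv2.imwrite("pics/w3.png",im)
E
```

```text
time_s: 6.65
eef_pos: [537.5, -234.5, 202.0]
ee_rot: [-0.0, 0.707, 0.707, -0.0]
force: [-0.1, -0.7, -0.6]
grip_width: 0.701
grip_force: 65.2
[ 537.50867148 -234.49534128  202.04341464]
((317.38134765625, 232.37094116210938), (31.775569915771484, 36.373680114746094), 91.36149597167969) (300, 216, 36, 31) [ 537.3 -234.    87. ]
```

View pics/w3.png

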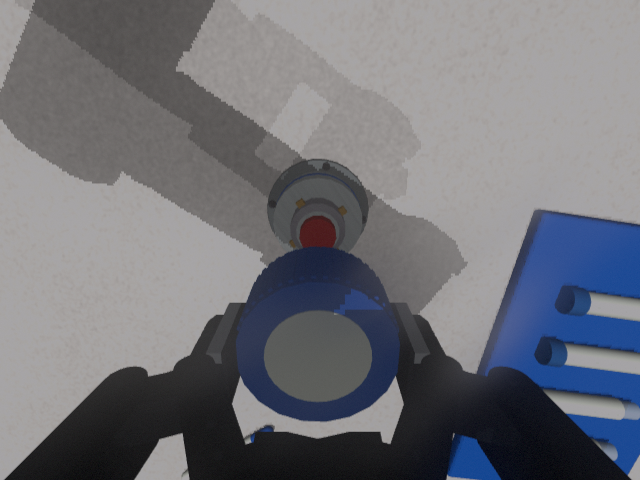

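The wrist view shows the seal at (318,234), just cut off by the held cap, whose disc is at (318,356). I'll step 30 mm towards −y for a clear view of the seal.

```bash
python3 -m crank '[[[-0.6,0,0,0,0,0,50],[-0.6,0,0,0,0,0,50],[0,0,0,0,0,0,50],[0,0,0,0,0,0,50],[0,0,0,0,0,0,50],[0,0,0,0,0,0,50],[0,0,0,0,0,0,50],[0,0,0,0,0,0,50]]]' ; python3 - <<'E'
from h import *
import cv2
s=sense();im=capture("wrist");print(s["eef_pos"])
t=s["eef_pos"];print("held cap",atz(ray("wrist",318,356,s),t[2]+30)-t)
cv2.imwrite("pics/w4.png",cv2.resize(im[120:260,230:410],None,fx=4,fy=4,interpolation=cv2.INTER_CUBIC))
E
```

```text
time_s: 7.5
eef_pos: [537.6, -264.3, 202.1]
ee_rot: [0.0, 0.707, 0.707, 0.0]
force: [0.2, 0.1, -1.6]
grip_width: 0.702
grip_force: 65.1
[ 537.56090391 -264.2823696   202.12952078]
held cap [ 0.13909609 -0.5176304  29.97047922]
```

View pics/w4.png

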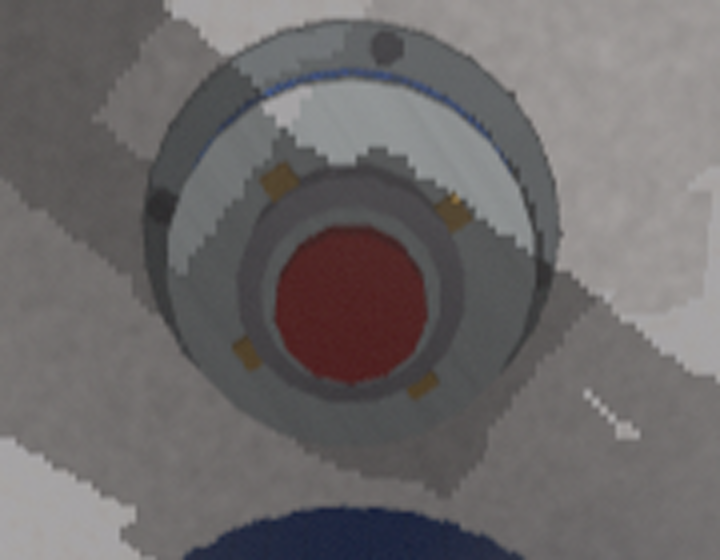

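Clear view: the seal's centre is at pixel (317.5,196.1) and the shoulder's at (317.9,185.2). The four pins are at crop (281,182), (455,212), (423,384) and (247,352).

```bash
python3 - <<'E'
from h import *
s=sense()
a=ray("wrist",317.5,196.1,s);b=ray("wrist",317.9,185.2,s);print(atz(a,87),atz(b,50),tri(a,ray("scene",196,356),ray("side",340.4,151.2)))
for u,v in[(281,182),(455,212),(423,384),(247,352)]:
    p=atz(ray("wrist",229.6+u/4,119.6+v/4,s),64);print(p)
E
```

```text
[ 537.5 -236.5   87. ] [ 537.8 -235.5   50. ] (array([ 538.2, -235.4,   87.3]), [1.2, 1.7, 0.6])
[ 524.  -217.5   64. ]
[ 557.3 -223.1   64. ]
[ 551.7 -257.2   64. ]
[ 516.7 -250.7   64. ]
```

```bash
python3 -m crank '[[[0.6,0,0.3,0,0,0,50],[0.544,0,0.8,0,0,0,50],[0,0,0.9,0,0,0,50],[0,0,0.9,0,0,0,50],[0,0,0.8,0,0,0,50],[0,0,0.6,0,0,0,50],[0,0,0.2,0,0,0,50],[0,0,0,0,0,0,50]]]'
python3 -m crank '[[[0,0,0,0,0,0,50],[0,0,0.08,0,0,0,50],[0,0,0.08,0,0,0,50],[0,0,0.08,0,0,0,50],[0,0,0.08,0,0,0,50],[0,0,0.08,0,0,0,50],[0,0,0.08,0,0,0,50],[0,0,0.08,0,0,0,50]]]'
```

```text
time_s: 8.35
eef_pos: [537.4, -235.8, 89.3]
ee_rot: [-0.0, 0.707, 0.707, -0.0]
force: [-0.3, -0.1, -0.9]
grip_width: 0.703
grip_force: 65.1
time_s: 9.15
eef_pos: [537.5, -235.9, 75.3]
ee_rot: [-0.0, 0.707, 0.707, -0.0]
force: [0.5, -0.2, -1.2]
grip_width: 0.709
grip_force: 65.1
```

```bash
python3 -m crank '[[[0,0,0.06,0,0,0,50],[0,0,0.06,0,0,0,50],[0,0,0.06,0,0,0,50],[0,0,0.04,0,0,0,50],[0,0,0.04,0,0,0,50],[0,0,0,0,0,0,50],[0,0,0,0,0,0,50],[0,0,0,0,0,0,50]]]'
```

```text
time_s: 9.95
eef_pos: [537.6, -236.0, 70.4]
ee_rot: [0.0, 0.707, 0.707, -0.0]
force: [-4.1, 2.3, 10.7]
grip_width: 0.702
grip_force: 66.4
```

```bash
python3 -m crank '[[[0,0,0.04,0,0,0.3,50],[0,0,0,0,0,0.35,50],[0,0,0,0,0,0.35,50],[0,0,0,0,0,0.35,50],[0,0,0,0,0,0.35,50],[0,0,0,0,0,0.35,50],[0,0,0,0,0,0.35,50],[0,0,0,0,0,0.35,50]]]'; python3 -c "
from h import *
s=sense();print(s['wrist_torque'],s['joints'])"
```

```text
time_s: 10.75
eef_pos: [538.6, -236.9, 70.4]
ee_rot: [0.002, 0.829, 0.559, 0.001]
force: [-0.7, -0.3, 12.6]
grip_width: 0.702
grip_force: 66.8
[0.02829238 0.30228223 0.17759033] [-6.13149800e-01  6.12866030e-01  1.48810354e+00 -5.24358807e-04
  1.03591186e+00 -2.27360309e-01]
```

```bash
python3 -m crank '[[[0,0,0,0,0,0.35,50],[0,0,0,0,0,0.35,50],[0,0,0,0,0,0.35,50],[0,0,0,0,0,0.35,50],[0,0,0,0,0,0.35,50],[0,0,0,0,0,0.35,50],[0,0,0,0,0,0.35,50],[0,0,0,0,0,0.35,50]]]'; python3 -c "
from h import *
s=sense();print(s['wrist_torque'],s['joints'][5])"
```

```text
time_s: 11.55
eef_pos: [537.7, -236.1, 68.3]
ee_rot: [0.0, 0.922, 0.387, 0.0]
force: [-1.3, -0.2, -1.8]
grip_width: 0.702
grip_force: 65.1
[-0.00195244 -0.00754542 -0.03847143] 0.1638770052671258
```

```bash
python3 -m crank '[[[0,0,0.06,0,0,0,50],[0,0,0.06,0,0,0,50],[0,0,0.06,0,0,0,50],[0,0,0.06,0,0,0,50],[0,0,0.06,0,0,0,50],[0,0,0.06,0,0,0,50],[0,0,0,0,0,0,50],[0,0,0,0,0,0,50]]]' 90; python3 -c "
from h import *
s=sense();print(s['wrist_torque'],s['joints'][5])"
```

```text
time_s: 12.35
eef_pos: [537.5, -235.9, 59.3]
ee_rot: [0.0, 0.922, 0.388, -0.0]
force: [-1.9, 1.3, 3.4]
grip_width: 0.695
grip_force: 97.3
[ 0.15586941  0.30575649 -0.03638926] 0.1618612399700611
```

```bash
python3 -m crank '[[[0,0,0.05,0,0,0,50],[0,0,0.05,0,0,0,50],[0,0,0.04,0,0,0,50],[0,0,0.04,0,0,0,50],[0,0,0.04,0,0,0,50],[0,0,0,0,0,0,50],[0,0,0,0,0,0,50],[0,0,0,0,0,0,50]]]'; python3 -c "
from h import *
s=sense();print(s['wrist_torque'],s['joints'][5])"
```

```text
time_s: 13.15
eef_pos: [537.6, -236.0, 56.6]
ee_rot: [0.001, 0.922, 0.388, 0.0]
force: [-12.8, 6.6, 30.0]
grip_width: 0.694
grip_force: 100.1
[ 1.24292168  2.07405669 -0.09054934] 0.16193856419682973
```

```bash
python3 -m crank '[[[0,0,0,0,0,0,50],[0,0,0,0,0,0,50],[0,0,0,0,0,0,50],[0,0,0,0,0,0,50],[0,0,0,0,0,0,50],[0,0,0,0,0,0,50],[0,0,0,0,0,0,50],[0,0,0,0,0,0,50]]]'; python3 -c "
from h import *
import cv2
a=capture('scene')[310:420,130:270];b=capture('side')[100:210,270:410]
import numpy as np
cv2.imwrite('pics/f.png',cv2.resize(np.hstack([a,b]),(784,308),interpolation=cv2.INTER_CUBIC))"
```

```text
time_s: 13.95
eef_pos: [537.7, -236.0, 56.6]
ee_rot: [0.001, 0.922, 0.388, 0.0]
force: [-11.7, 6.1, 30.3]
grip_width: 0.695
grip_force: 100.1
```

View pics/f.png

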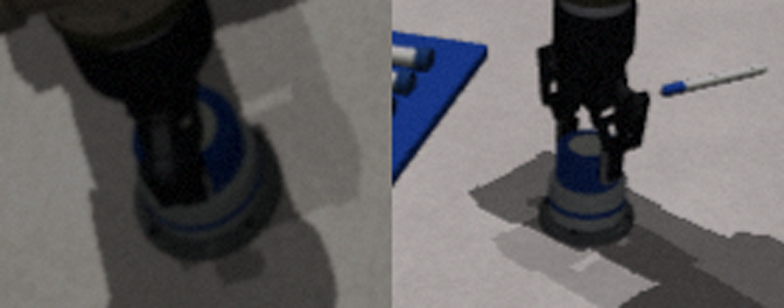

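Both views show the cap seated flat on the shoulder (side crop (588,190)), upright and held by the fingers.

```bash
python3 -c "
from rig import *
print(finish_job())"
```

```text
the job is handed in; nothing more can be done
None
```

I handed the job in with the cap over the pins, pushed home on the shoulder and still gripped (about 30 N of push, 100 N of grip); no verdict came back, but the 13.8 mm drop from the pins (14 mm expected) and both last pictures show it seated.

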